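# Turn the spice carousel jar by jar to the front and hold it

### The arm

A 7-joint arm with a two-finger parallel gripper is mounted at the origin on the work surface. World frame = base frame: x ahead of the robot, y to its left, z up, the work surface at z = 0. Lengths are in m, angles in rad, forces in N, time in s.
With the tool pointing down it reaches from about 0.4 to 0.9 m from the base axis. Payload 5.5 kg.
Tool frame: the origin (TCP) lies midway between the tips of the shut fingers; the grasp point (between the pads) lies 19 mm behind it; x points along the fingers, y is the direction in which the jaws open and shut, and the axes are right-handed (so a half turn about x gives the same grasp; the last joint's range is limited). The gripper opens to 92 mm and grips with 3 to 60 N. Pads are 19 mm wide; open, the fingers measure 130 mm over their backs; the gripper's body (75 mm by 190 mm) begins 47 mm behind the grasp point.
Start: joints at [-0.898, 0.501, -0.427, 1.55, 0.221, 1.138, -0.21], TCP at [0.259, 0.596, 0.227] pointing down, gripper open.
Joint ranges: [-2.88, 2.88], [-0.31, 2.03], [-1.54, 1.56], [0.2, 2.42], [-1.41, 4.55], [0.19, 2.02], [-2.57, 2.57]. Speed limits (rad/s): [2.57, 2.57, 3.14, 3.14, 3.14, 3.14, 3.14].

### API

Orientations are given as a 3x3 rotation matrix whose columns are the frame's x, y, z axes.
In Python, from plant import * gives the robot as it stands.
- The arm moves only by the shell command python3 -m creep 'ROWS' [FORCE]. ROWS is JSON, a list that holds one entry, the list of rows, each a list of 7 numbers: the finger opening in mm, from 0 to 91.8, then the shift along the tool's x, y, z in mm, then the turn, a rotation vector about the tool's x, y, z in rad. A call has 1 to 8 rows; each row is the pose to reach, as a shift and turn from the pose commanded when the call began, along the tool's axes at that moment; what a row does not reach only later rows make up. A row lasts 1/10 s, in which the tool goes at most 50 mm and 8.59 degrees, less where a joint would pass 70% of its speed; a pose out of reach is approached as far as the arm can. A call with a gripper value outside its range is refused whole. The fingers move at their own pace and stop on an object; FORCE is the grip in N (left out, the last holds). Time passes only in rows, so rows that repeat a pose let the fingers close. It gives the time, the measured TCP pose, the force and the opening at its end, in the units of the state.
- get_state(): the state, without advancing time (a new reading comes with each control period).
- camera(name): name is "side" or "top" or "wrist"; returns a dict with "pixels" (480x640x3 uint8, blue, green, red), "fx", "fy", "cx", "cy" (pixels), "k1" (the pictures are not rectified: a ray, as slopes to the right and down, at radius r is drawn at 1 + k1 r^2 times it, then the intrinsics apply), "R" (3x3) and "t" (3): a world point X has camera coordinates R X + t. Camera axes: x right, y down, z forward; pixel columns grow to the right and rows downward; lengths in m; the calibration is good to about 2 mm. A picture is of the moment at which its call begins. There is no depth.
- close_job(): hands the job in, once; it reports no verdict.
The state is a dict: "time_s": time; "joint_positions": joint angles; "qvel": joint speeds; "joint_efforts": joint torques, N m; "eef_pos": TCP position; "orientation": TCP orientation; "ft_force": force on the tool from outside, world axes, zero at the start; "torque": the same for the moment, N m; "finger_gap": opening from 0.0 (shut) to 1.0 (fully open).
Only numpy, scipy, OpenCV 4.12 (cv2) and the standard library are available. Lean on these libraries where they do the work, as an engineer would, in place of code of your own. Each camera call takes 0.05 s, during which the arm holds its last target.

### The job

Turn the spice carousel by the bar handle on top until the square jar is centred at the bent bracket that marks the front, and hold it still there for two seconds while I spoon some into the lunchbox. Then turn it on until the jar with the ball knob on its lid is centred at the bracket, and finish still gripping the handle with the carousel held still: do not let go. Keep all jars standing in their compartments, do not touch the jars, and leave the other things on the bench where they are.

Things in the scene. Friction and masses are not known exactly. Their poses are not given: they have to be found in the camera images.
- handle: Wooden bar handle on the carousel's centre post (9 mm thick), 70 mm long (its x axis), 14 mm thick (y), 28 mm tall (z, vertical). Origin: the bar's centre, on the vertical turning axis, 186 mm above the benchtop; underside at 172 mm, tallest jar top at 140 mm. Joined rigidly to the turning tray. Grip it across its thickness from above.
- carousel (a joint): Turning angle of the spice carousel's tray, 0 at the start, growing anticlockwise from above. Tray, bar handle and jars turn together either way, several full turns, no end stop in reach. Turning needs about 0.05 N m; the tray stays where it is left. Round wooden tray 280 mm across, top 30 mm above the benchtop, wire rail at 52 mm height, five compartments 72 degrees apart.
- front (a point): The front place, which does not turn: level with the tray's top face (30 mm above the benchtop), 93 mm from the turning axis, straight inward of the bent bracket. Its x axis points from the bracket to the turning axis, y sideways, z up.
- stand: Fixed base under the tray, a dark steel disc 210 mm across. Origin: on the turning axis at benchtop level. It carries the only bracket, a bent steel strip 30 mm wide that rises just outside the rim, 156 mm from the axis on the stand's -x side, to 73 mm height, its top bent inward. The bracket's side faces the robot to within about 62 degrees.
- jar_square: The square jar: white ceramic, square in plan 54 x 54 mm, flat square wooden lid 56 mm wide, 86 mm tall. The only square one. Stands loose in one of the five compartments of the turning tray (which one varies), about 93 mm from the turning axis, and rides round with it. Origin: centre of its underside, z up.
- jar_knob: The knob jar: white ceramic, round, 58 mm across, wooden lid with a ball knob 28 mm across on it, 110 mm tall in all (lid face at 78 mm). The only one with a knob. Stands loose in one of the five compartments of the turning tray (which one varies), about 93 mm from the turning axis, and rides round with it. Origin: centre of its underside, z up.
- jar_round1: Plain round jar with a flat wooden lid, 58 mm across, 86 mm tall. Stands loose in one of the five compartments of the turning tray (which one varies), about 93 mm from the turning axis, and rides round with it. Origin: centre of its underside, z up.
- jar_round2: Second plain round jar, the same as the first. Stands loose in one of the five compartments of the turning tray (which one varies), about 93 mm from the turning axis, and rides round with it. Origin: centre of its underside, z up.
- jar_low: Low round jar with a flat wooden lid, 66 mm across, 57 mm tall. Stands loose in one of the five compartments of the turning tray (which one varies), about 93 mm from the turning axis, and rides round with it. Origin: centre of its underside, z up.
- bento: Bystander: open blue lunchbox, 190 x 130 x 55 mm, to the robot's left; origin centre of underside.
- bento_lid: Bystander: its lid lying flat, 190 x 130 x 14 mm, to the robot's right; origin centre of underside.
- drink_bottle: Bystander: steel drink bottle, 68 mm across, 210 mm tall, far left; origin centre of underside.
- snack_cup: Bystander: green cup, 72 mm across, 50 mm tall, on the right; origin centre of underside.
- bamboo_spoon: Bystander: bamboo spoon 180 mm long lying on the bench close to the right of the carousel.
- ramekin: Bystander: white ramekin, 80 mm across, 42 mm tall, close to the left of the carousel; origin centre of underside.
There are look-alikes about, which are no part of the job. What is shaped like the jar_round1 but pink, purple or red is not meant.

How it is judged:
On the way:
1. the square jar is centred at the bracket and the carousel is held still by its handle for a second (y of jar_square in the frame of front between -0.015 and 0.015 m and x of jar_square in the frame of front between -0.03 and 0.03 m and contact force between the fingers and handle above 1 N and angular speed of handle below 0.08 rad/s), for 1 s.
At the end, for the whole second after the job is handed in: The knob jar's centre is within 15 mm sideways of the bracket's centre line on the bracket's side of the tray (within 30 mm radially of the front place), the fingers press on the bar handle with more than 1 N, the tray is still (below 0.08 rad/s), and all five jars stand upright (within 0.2 rad) (y of jar_knob in the frame of front between -0.015 and 0.015 m and x of jar_knob in the frame of front between -0.03 and 0.03 m and contact force between the fingers and handle above 1 N and angular speed of handle below 0.08 rad/s and angle between each of jar_square, jar_knob, jar_round1, jar_round2, jar_low's own z axis and vertical below 0.2 rad); the arm keeps its last pose, push and grip.
It fails at once if a jar is tipped or leaves its compartment (angle between any of jar_square, jar_knob, jar_round1, jar_round2, jar_low's own z axis and vertical above 0.3 rad or horizontal distance between any of jar_square, jar_knob, jar_round1, jar_round2, jar_low and stand above 0.13 m).
It fails at once if the robot touches a jar (contact force between any of the fingers, the arm and jar_square above 0.5 N or contact force between any of the fingers, the arm and jar_knob above 0.5 N or contact force between any of the fingers, the arm and jar_round1 above 0.5 N or contact force between any of the fingers, the arm and jar_round2 above 0.5 N or contact force between any of the fingers, the arm and jar_low above 0.5 N).
It fails at once if another thing on the bench is moved by more than 20 mm (distance of any of bento, bento_lid, drink_bottle, snack_cup, bamboo_spoon, ramekin from where it was at the start of the episode above 0.02 m).
It also fails if it takes over 72 s, if anything falls off the work surface, if the arm or the gripper's body presses on something with over 40 N, if the wrist force passes 120 N, or if a joint passes its speed limit or range.

## Working session

There is one attempt and no reset: what is moved stays moved. The work goes in short steps, Python scripts to look and compute and a shell command to move; the robot and the scene stay as the last step left them, time stands still between calls to the robot, and variables do not carry over. Pictures are saved under pics/ and viewed, and the job is handed in when it is done.

```bash
mkdir -p pics; ls; python3 - <<'E'
from plant import *
import cv2
s=get_state();print(s)
for n in("top","side","wrist"):
    c=camera(n);cv2.imwrite(f"pics/{n}0.png",c["pixels"]);print(n,{k:v for k,v in c.items() if k!="pixels"})
E
```

```text
pics
{'time_s': 0.0, 'joint_positions': array([-0.89777376,  0.50184103, -0.42676779,  1.55143918,  0.22083475,
        1.13829253, -0.21029926]), 'qvel': array([1.10979392e-03, 1.44490327e-03, 6.19765448e-05, 1.22283370e-03,
       7.16881157e-04, 2.69574822e-04, 8.04295372e-05]), 'joint_efforts': array([-5.19921923e-04, -5.66588688e+01, -5.81571847e+00, -2.79107237e+01,
       -6.85784477e-02,  3.08747822e-02,  1.94962536e-04]), 'eef_pos': array([0.25877895, 0.59551283, 0.22568506]), 'orientation': array([[-7.87895682e-04,  3.98402269e-01,  9.17210451e-01],
       [-1.75006867e-03,  9.17208781e-01, -3.98403048e-01],
       [-9.99998158e-01, -1.91908131e-03, -2.54335095e-05]]), 'ft_force': array([-0.64390671, -0.34934727,  0.43458359]), 'torque': array([-0.00397282, -0.02521114,  0.01151717]), 'finger_gap': 1.001602809452163}
top {'fx': 433.7112525783639, 'fy': 433.7112525783639, 'cx': 318.35828577328624, 'cy': 240.26593440263665, 'k1': 0.006105185306904779, 'R': array([[-0.00432311, -0.99977522, -0.02075599],
       [-0.99735883,  0.00581571, -0.07239853],
       [ 0.07250297,  0.02038819, -0.99715979]]), 't': array([0.02110157, 0.4865413 , 1.26862164])}
side {'fx': 576.7531822484167, 'fy': 576.7531822484167, 'cx': 314.1739174615227, 'cy': 235.72640744429762, 'k1': -0.16844386086463403, 'R': array([[ 0.71667712, -0.69735062, -0.00871833],
       [-0.40003181, -0.40081403, -0.82421033],
       [ 0.57126916,  0.5941803 , -0.56621668]]), 't': array([-0.34570111,  0.30830594,  1.10248867])}
wrist {'fx': 418.59957858322383, 'fy': 418.59957858322383, 'cx': 316.53742460209014, 'cy': 245.88690499229992, 'k1': 0.006267973365609091, 'R': array([[ 0.39873675,  0.91706304, -0.00209656],
       [ 0.87483348, -0.37968767,  0.30083824],
       [ 0.27509159, -0.12178941, -0.95367288]]), 't': array([-0.64851377, -0.0374333 ,  0.39276593])}
```

View pics/top0.png

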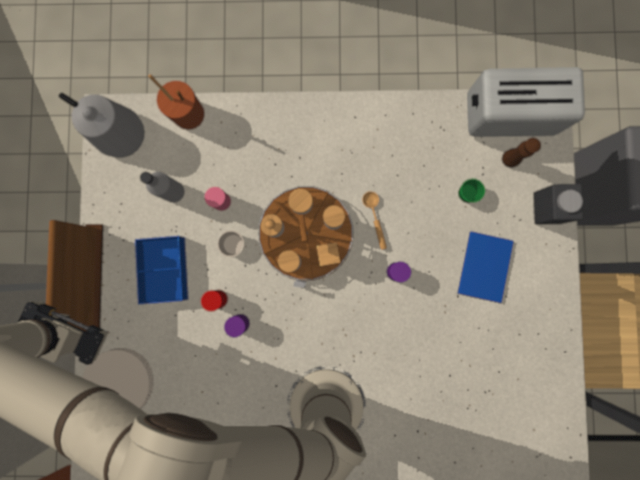

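View pics/side0.png

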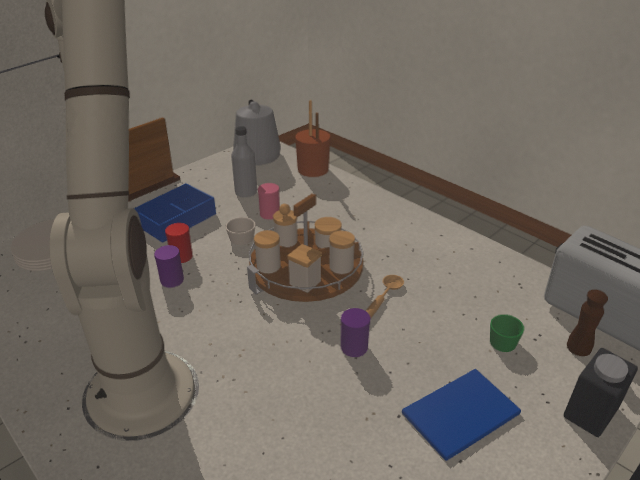

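```bash
python3 - <<'E'
import cv2
a=cv2.imread("pics/top0.png")[170:300,240:375];cv2.imwrite("pics/topc.png",cv2.resize(a,None,fx=4.5,fy=4.5,interpolation=cv2.INTER_CUBIC))
a=cv2.imread("pics/side0.png")[185:305,225:385];cv2.imwrite("pics/sidec.png",cv2.resize(a,None,fx=5,fy=5,interpolation=cv2.INTER_CUBIC))
E
```

```text
(no output)
```

View pics/topc.png

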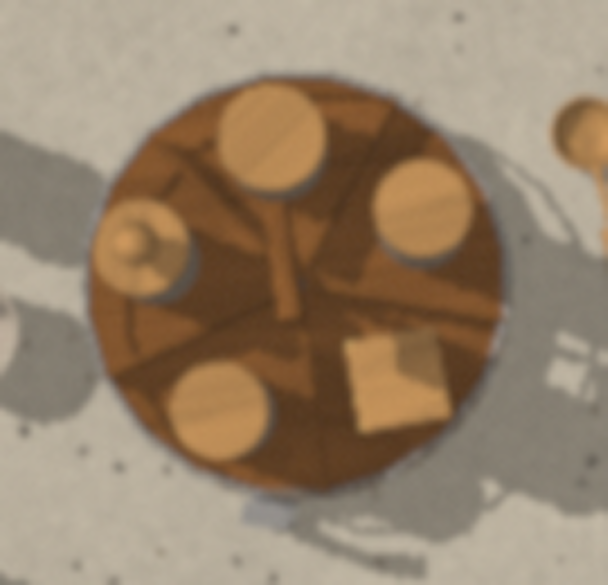

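View pics/sidec.png

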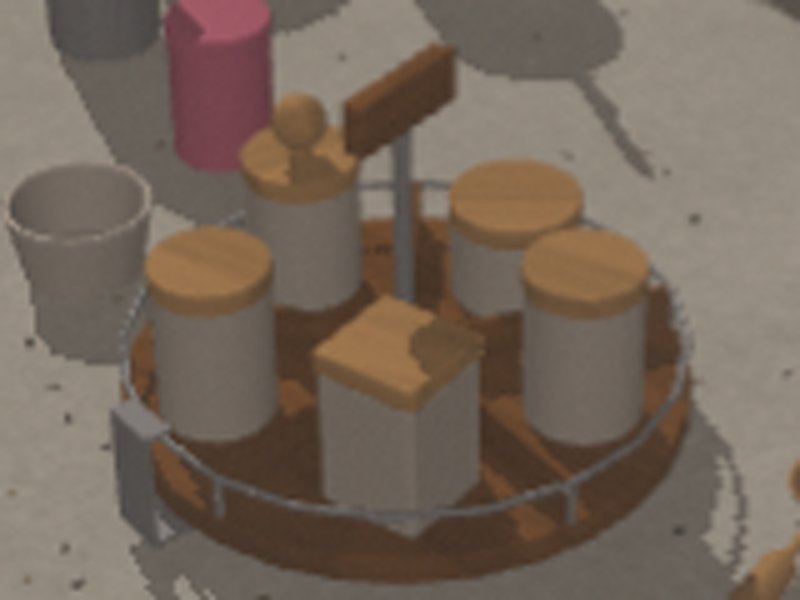

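```bash
cat > h.py <<'E'
import numpy as np, cv2
def ray(c,p):
    d=np.array([[c["k1"],0,0,0]],float)
    K=np.array([[c["fx"],0,c["cx"]],[0,c["fy"],c["cy"]],[0,0,1]])
    u=cv2.undistortPoints(np.array([[p]],float),K,np.array([c["k1"],0,0,0.]))[0,0]
    v=c["R"].T@np.array([u[0],u[1],1]); return -c["R"].T@c["t"],v
def at(c,p,z):
    o,v=ray(c,p); return (o+v*(z-o[2])/v[2])
def proj(c,X):
    K=np.array([[c["fx"],0,c["cx"]],[0,c["fy"],c["cy"]],[0,0,1]])
    return cv2.projectPoints(np.array(X,float).reshape(-1,3),cv2.Rodrigues(c["R"])[0],c["t"],K,np.array([c["k1"],0,0,0.]))[0][:,0]
E
python3 - <<'E'
from plant import *
from h import *
c=camera("top");np.set_printoptions(precision=4,suppress=True)
f=lambda x,y:(240+(x+.5)/4.5-.5,170+(y+.5)/4.5-.5)
T={"hA":(276,207,.2),"hB":(288,318,.2),"knob":(135,242,.126),"knoblid":(142,250,.108),"low":(272,138,.087),"r1":(422,208,.116),"sq":(398,382,.116),"r2":(219,411,.116),"br":(270,511,.073),
"railL":(88,283,.052),"railR":(505,283,.052),"railT":(297,74,.052),"railB":(297,491,.052)}
P={k:at(c,f(v[0],v[1]),v[2]) for k,v in T.items()}
C=(P["hA"]+P["hB"])[:2]/2
R=np.array([(P["railL"]+P["railR"])[1]/2*0+P["railT"][0],0])
print("C handle",C,"rail",(P["railT"]+P["railB"])[0]/2,(P["railL"]+P["railR"])[1]/2)
for cc in (C,np.array([(P["railT"]+P["railB"])[0]/2,(P["railL"]+P["railR"])[1]/2])):
  for k,v in P.items():
    d=v[:2]-cc;print(k,v,np.hypot(*d).round(4),np.degrees(np.arctan2(d[1],d[0])).round(1))
d=(P["hA"]-P["hB"]);print(np.linalg.norm(d),np.degrees(np.arctan2(d[1],d[0])))
E
```

```text
C handle [0.5052 0.0558] rail 0.5082622298937776 0.055330551139713385
hA [0.5369 0.0592 0.2   ] 0.0318 6.0
hB [0.4736 0.0525 0.2   ] 0.0318 -174.0
knob [0.5258 0.1493 0.126 ] 0.0957 77.6
knoblid [0.5228 0.1474 0.108 ] 0.0932 79.1
low [0.5953 0.0685 0.087 ] 0.0909 8.0
r1 [ 0.5466 -0.025   0.116 ] 0.0908 -62.9
sq [ 0.4404 -0.0097  0.116 ] 0.0922 -134.7
r2 [0.4233 0.0991 0.116 ] 0.0927 152.1
br [0.3616 0.0709 0.073 ] 0.1444 174.0
railL [0.5077 0.1895 0.052 ] 0.1337 88.9
railR [ 0.5061 -0.0788  0.052 ] 0.1346 -89.6
railT [0.6428 0.0544 0.052 ] 0.1376 -0.6
railB [0.3737 0.055  0.052 ] 0.1315 -179.6
hA [0.5369 0.0592 0.2   ] 0.0289 7.7
hB [0.4736 0.0525 0.2   ] 0.0348 -175.3
knob [0.5258 0.1493 0.126 ] 0.0956 79.5
knoblid [0.5228 0.1474 0.108 ] 0.0932 81.0
low [0.5953 0.0685 0.087 ] 0.088 8.6
r1 [ 0.5466 -0.025   0.116 ] 0.089 -64.5
sq [ 0.4404 -0.0097  0.116 ] 0.094 -136.2
r2 [0.4233 0.0991 0.116 ] 0.0956 152.7
br [0.3616 0.0709 0.073 ] 0.1475 173.9
railL [0.5077 0.1895 0.052 ] 0.1341 90.2
railR [ 0.5061 -0.0788  0.052 ] 0.1341 -90.9
railT [0.6428 0.0544 0.052 ] 0.1346 -0.4
railB [0.3737 0.055  0.052 ] 0.1346 -179.9
0.06364966379873235 6.049748088090035
```

```bash
cat > draw.py <<'E'
from h import *
def model(c,img,C,th,br,ox,oy,s,yaws=None):
    img=cv2.resize(img[oy:oy+int(600/s),ox:ox+int(800/s)],None,fx=s,fy=s,interpolation=cv2.INTER_CUBIC)
    def pl(X,col,cl=True):
        p=(proj(c,X)-[ox,oy]+.5)*s-.5
        cv2.polylines(img,[np.round(p).astype(int)],cl,col,1,cv2.LINE_AA)
    def rot(a,x,y): return C[0]+np.cos(a)*x-np.sin(a)*y, C[1]+np.sin(a)*x+np.cos(a)*y
    for z in(.172,.2): pl([[*rot(th,x,y),z] for x,y in((.035,.007),(-.035,.007),(-.035,-.007),(.035,-.007))],(0,255,0))
    t=np.linspace(0,2*np.pi,60)
    pl([[*rot(a,.14,0),.03] for a in t],(255,255,0));
    pl([[*rot(br,.156,y),.073] for y in(-.015,.015)],(0,0,255),False)
    pl([[*rot(br,.156,y),z] for y,z in((-.015,.073),(-.015,0),(.015,0),(.015,.073))],(0,0,255),False)
    pl([[*rot(br,.093,0),.03],[*rot(br,.16,0),.03]],(255,0,255),False)
    for a,r,h in (yaws or []): pl([[*(np.array(rot(a,.093,0))+r*np.array([np.cos(q),np.sin(q)])),.03+h] for q in t],(255,0,0))
    return img
E
python3 - <<'E'
from plant import *
from draw import *
d=np.radians
y=[(d(80),.029,.078),(d(8),.033,.057),(d(-64),.029,.086),(d(152),.029,.086),(d(-136),.028,.086)]
for n,ox,oy,s in(("top",240,170,4.5),("side",225,180,5)):
    c=camera(n);cv2.imwrite(f"pics/{n}m.png",model(c,c["pixels"],(.507,.0555),d(6.5),d(174),ox,oy,s,y))
E
```

```text
(no output)
```

View pics/topm.png

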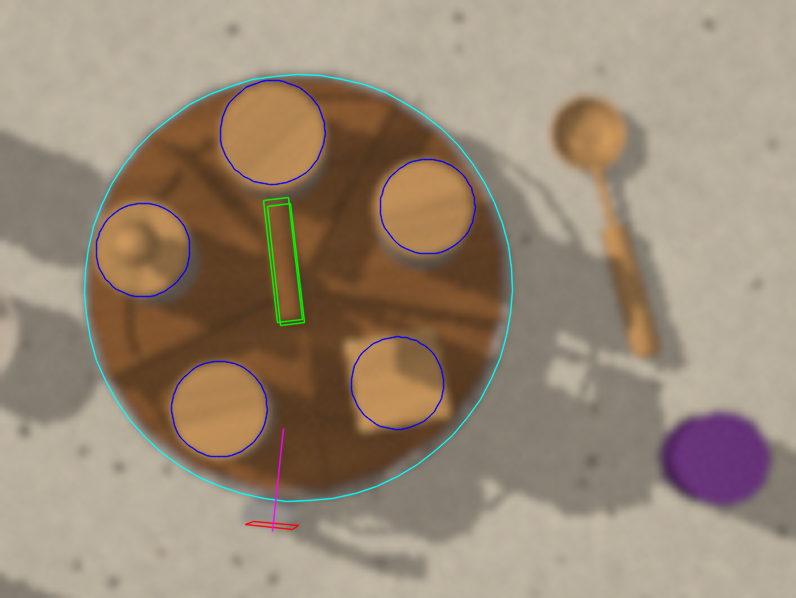

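View pics/sidem.png

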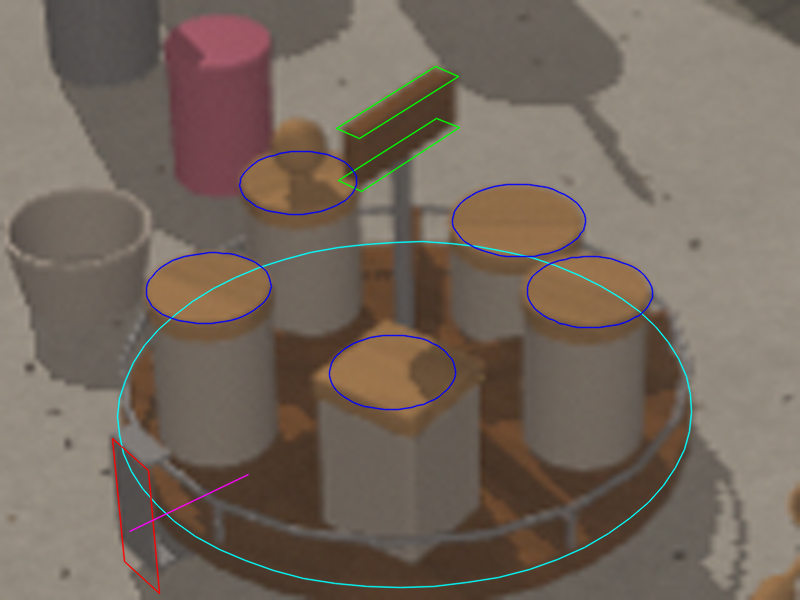

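```bash
python3 -m creep '[[[91,-40,0,0,0.14,0,0],[91,-80,0,0,0.28,0,0],[91,-100,-20,25,0.42,0,0],[91,-100,-45,50,0.56,0,0],[91,-100,-70,80,0.70,0,0],[91,-100,-95,108,0.84,0,0],[91,-100,-120,135,0.98,0,0],[91,-100,-145,162,1.12,0,0]]]' 10; python3 -c "
from plant import *;s=get_state();print(s['joint_positions'],s['ft_force'],s['orientation'])"
```

```text
time_s: 1.1
eef_pos: [0.3502, 0.3972, 0.3269]
orientation: [[0.0, 0.999, 0.035], [0.0, 0.035, -0.999], [-1.0, 0.0, -0.0]]
ft_force: [1.8, -0.8, -0.2]
finger_gap: 0.99
[-0.73502365  0.17353049 -0.18711396  1.73289958  0.03396147  1.23794524
 -0.8952198 ] [ 1.82687016 -0.77478449 -0.23408297] [[ 1.99420310e-04  9.99378412e-01  3.52526632e-02]
 [ 3.07371677e-04  3.52526009e-02 -9.99378387e-01]
 [-9.99999933e-01  2.10132018e-04 -3.00150534e-04]]
```

```bash
python3 -m creep '[[[91,0,14,35,0.14,0,0],[91,0,28,70,0.28,0,0],[91,0,42,105,0.42,0,0],[91,0,56,140,0.56,0,0],[91,0,72,175,0.70,0,0],[91,0,88,210,0.84,0,0],[91,0,104,245,0.98,0,0],[91,0,118,280,1.12,0,0]]]' 10; python3 -c "
from plant import *;s=get_state();print(s['joint_positions'],s['ft_force'],s['orientation'])"
```

```text
time_s: 1.9
eef_pos: [0.4797, 0.1223, 0.327]
orientation: [[0.001, 0.467, -0.884], [0.0, -0.884, -0.467], [-1.0, 0.0, -0.001]]
ft_force: [0.9, -0.0, 0.6]
finger_gap: 0.989
[-0.42992776  0.0986588   0.13634887  1.81809881 -0.01431675  1.22509522
 -1.37398541] [ 0.91745435 -0.03993225  0.63531218] [[ 6.29540411e-04  4.67271616e-01 -8.84113590e-01]
 [ 2.75056957e-04 -8.84113813e-01 -4.67271538e-01]
 [-9.99999764e-01  5.09847221e-05 -6.85111682e-04]]
```

```bash
python3 -m creep '[[[91,0,36,3,0.14,0,0],[91,0,60,6,0.28,0,0],[91,0,72,7,0.37,0,0],[91,0,72,7,0.37,0,0]]]' 10; python3 - <<'E'
from plant import *
from h import *
s=get_state();print(s['joint_positions'],s['eef_pos'],s['orientation'])
c=camera("wrist");im=c["pixels"].copy()
np.set_printoptions(precision=2,suppress=True)
a=np.radians(7);u=np.array([np.cos(a),np.sin(a)]);n=np.array([-u[1],u[0]])
X=[[*(np.array([.507,.0555])+u*x+n*y),.2] for x,y in((.035,.007),(-.035,.007),(-.035,-.007),(.035,-.007))]
cv2.polylines(im,[proj(c,X).round().astype(int)],True,(0,255,0),1)
cv2.imwrite("pics/w1.png",im)
E
```

```text
time_s: 2.3
eef_pos: [0.5074, 0.0547, 0.3267]
orientation: [[0.0, 0.117, -0.993], [-0.001, -0.993, -0.117], [-1.0, 0.001, -0.0]]
ft_force: [0.0, -0.4, 0.1]
finger_gap: 0.993
[-0.3622695   0.1288604   0.22350235  1.78729998 -0.02942743  1.22865314
 -1.58433199] [0.50743351 0.05466018 0.32672225] [[ 1.93357280e-04  1.16883125e-01 -9.93145658e-01]
 [-7.45254222e-04 -9.93145384e-01 -1.16883238e-01]
 [-9.99999704e-01  7.62746220e-04 -1.04924248e-04]]
```

View pics/w1.png

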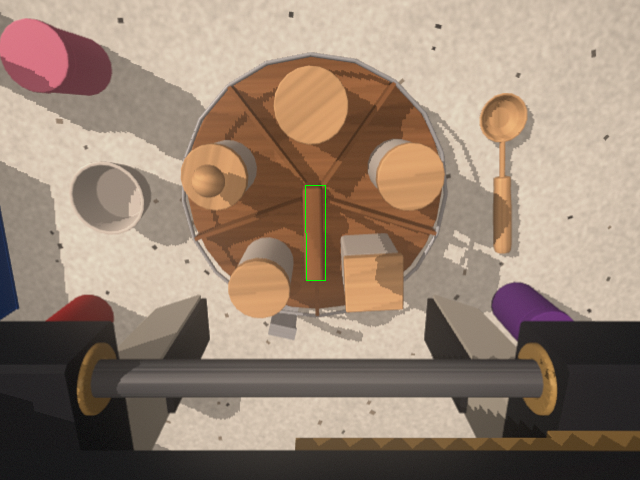

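```bash
python3 - <<'E'
import cv2
a=cv2.imread("pics/w1.png")[220:345,220:420];cv2.imwrite("pics/w1c.png",cv2.resize(a,None,fx=4,fy=4,interpolation=cv2.INTER_CUBIC))
E
```

```text
(no output)
```

View pics/w1c.png

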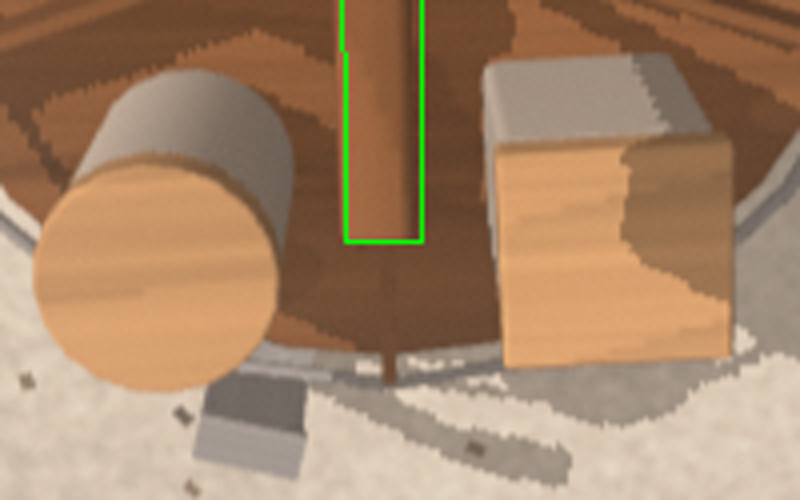

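```bash
python3 - <<'E'
from plant import *
from h import *
c=camera("wrist");np.set_printoptions(precision=4,suppress=True)
f=lambda x,y:(220+(x+.5)/4-.5,220+(y+.5)/4-.5)
C=np.array([.507,.0555])
for k,p,z in(("brL",(194,457),.073),("brR",(299,478),.073),("brM",(246,467),.073),("brTop",(251,450),.073),("sq",(616,254),.116),("r2",(156,277),.116)):
    P=at(c,f(*p),z);d=P[:2]-C;print(k,P,np.hypot(*d),np.degrees(np.arctan2(d[1],d[0])))
for k,p,z in(("low",(311,104),.087),("r1",(410,175),.116),("knob",(208,181),.126)):
    P=at(c,p,z);d=P[:2]-C;print(k,P,np.hypot(*d),np.degrees(np.arctan2(d[1],d[0])))
E
```

```text
brL [0.3502 0.0913 0.073 ] 0.16081718434562683 167.14813689313198
brR [0.3472 0.0617 0.073 ] 0.15990414411256695 177.76293963961757
brM [0.3489 0.0767 0.073 ] 0.15955778097263756 172.36804323381844
brTop [0.3543 0.0758 0.073 ] 0.1540598055507197 172.4174337457366
sq [ 0.4413 -0.0063  0.116 ] 0.09019041914640476 -136.72256641422715
r2 [0.4221 0.1019 0.116 ] 0.09675089344516878 151.3425667432438
low [0.595  0.0723 0.087 ] 0.08960186748481105 10.797010574850214
r1 [ 0.5464 -0.0214  0.116 ] 0.08639324440868042 -62.83852820676572
knob [0.5214 0.1521 0.126 ] 0.09763612068282224 81.49027562072315
```

```bash
python3 -m creep '[[[91,40,0,0,0,0,0],[91,80,0,0,0,0,0],[91,115,0,0,0,0,0],[91,140,0,0,0,0,0],[91,157,0,0,0,0,0],[91,157,0,0,0,0,0]]]' 10 && python3 -m creep '[[[0,0,0,0,0,0,0],[0,0,0,0,0,0,0],[0,0,0,0,0,0,0],[0,0,0,0,0,0,0],[0,0,0,0,0,0,0],[0,0,0,0,0,0,0],[0,0,0,0,0,0,0],[0,0,0,0,0,0,0]]]' 20;  python3 -c "
from plant import *;s=get_state();print(s['joint_positions'],s['ft_force'],s['torque'])"
```

```text
time_s: 3.0
eef_pos: [0.5044, 0.0584, 0.1673]
orientation: [[-0.005, 0.126, -0.992], [-0.0, -0.992, -0.126], [-1.0, -0.0, 0.005]]
ft_force: [-0.2, 0.2, 0.0]
finger_gap: 0.988
time_s: 3.8
eef_pos: [0.507, 0.0569, 0.1697]
orientation: [[-0.0, 0.121, -0.993], [0.0, -0.993, -0.121], [-1.0, -0.0, 0.0]]
ft_force: [-0.0, 0.5, -0.7]
finger_gap: 0.348
[-0.34327446  0.29282361  0.21025537  1.97092982 -0.07793795  0.88547817
 -1.54142399] [-0.04864899  0.51874808 -0.66874273] [-0.0356361   0.12338553  0.00213519]
```

```bash
python3 -m creep '[[[0,0,0,0,0,0,0],[0,0,0,0,0,0,0],[0,0,0,0,0,0,0],[0,0,0,0,0,0,0],[0,0,0,0,0,0,0],[0,0,0,0,0,0,0]]]' 20;  python3 -c "
from plant import *;s=get_state();print(s['joint_positions'],s['ft_force'],s['torque'],s['orientation'])"
```

```text
time_s: 4.4
eef_pos: [0.507, 0.057, 0.1696]
orientation: [[-0.0, 0.122, -0.993], [0.0, -0.993, -0.122], [-1.0, -0.0, 0.0]]
ft_force: [1.2, 0.4, -0.5]
finger_gap: 0.152
[-0.34341227  0.29293941  0.21016059  1.97094571 -0.07799931  0.8853477
 -1.54144911] [ 1.17753444  0.35729815 -0.45662577] [0.13414655 0.14807785 0.02678064] [[-6.40106180e-05  1.21566641e-01 -9.92583270e-01]
 [ 7.07659100e-05 -9.92583269e-01 -1.21566645e-01]
 [-9.99999995e-01 -7.80226144e-05  5.49330945e-05]]
```

```bash
python3 -m creep '[[[0,0,0,0,0.03,0,0],[0,0,0,0,0.08,0,0],[0,0,0,0,0.14,0,0],[0,0,0,0,0.20,0,0],[0,0,0,0,0.26,0,0],[0,0,0,0,0.32,0,0],[0,0,0,0,0.37,0,0],[0,0,0,0,0.40,0,0]]]' 20;  python3 -c "
from plant import *;s=get_state();print(s['joint_positions'],s['ft_force'],s['torque'])"
```

```text
time_s: 5.2
eef_pos: [0.5069, 0.0566, 0.1697]
orientation: [[-0.0, -0.278, -0.961], [-0.0, -0.961, 0.278], [-1.0, 0.0, 0.0]]
ft_force: [0.6, -1.0, -0.7]
finger_gap: 0.15
[-0.40393567  0.29637665  0.28247385  1.9730191  -0.10483057  0.88622893
 -1.91880542] [ 0.60834683 -0.96404    -0.65424098] [-0.14693862  0.18364632  0.18703639]
```

```bash
python3 -m creep '[[[0,0,0,0,0.04,0,0],[0,0,0,0,0.10,0,0],[0,0,0,0,0.17,0,0],[0,0,0,0,0.24,0,0],[0,0,0,0,0.31,0,0],[0,0,0,0,0.37,0,0],[0,0,0,0,0.42,0,0],[0,0,0,0,0.45,0,0]]]' 20;  python3 - <<'E'
from plant import *
from h import *
s=get_state();print(s['joint_positions'],s['ft_force'],s['torque'])
for n in("wrist","side","top"):
    c=camera(n);cv2.imwrite(f"pics/{n}2.png",c["pixels"])
a=cv2.imread("pics/side2.png")[165:305,225:385];cv2.imwrite("pics/side2c.png",cv2.resize(a,None,fx=4,fy=4,interpolation=cv2.INTER_CUBIC))
E
```

```text
time_s: 6.0
eef_pos: [0.5067, 0.0562, 0.1696]
orientation: [[-0.001, -0.668, -0.744], [-0.001, -0.744, 0.668], [-1.0, 0.001, 0.0]]
ft_force: [-1.1, -3.0, -0.5]
finger_gap: 0.151
[-0.47267832  0.3020084   0.36512884  1.97553198 -0.13645599  0.88822097
 -2.33819601] [-1.12777783 -3.01260304 -0.54891453] [-0.43023379  0.34132608  0.18067085]
```

View pics/wrist2.png

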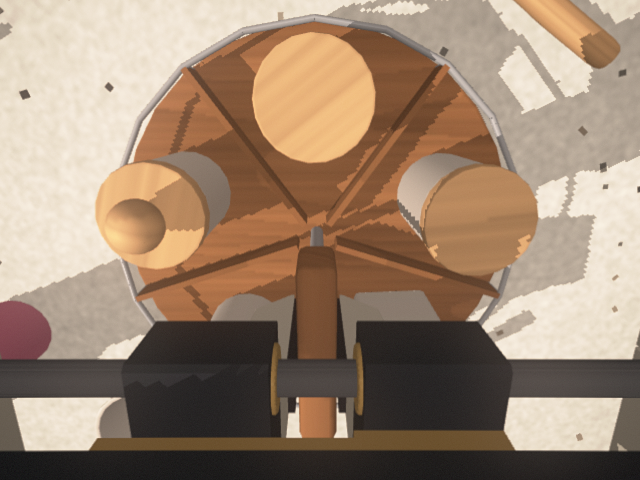

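View pics/side2c.png

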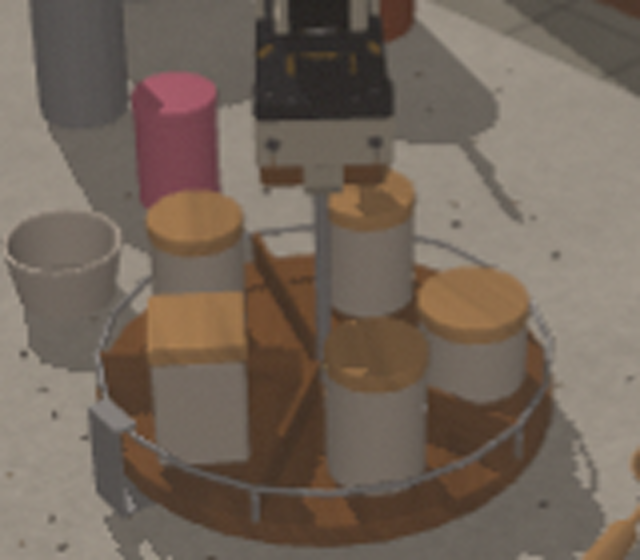

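View pics/top2.png

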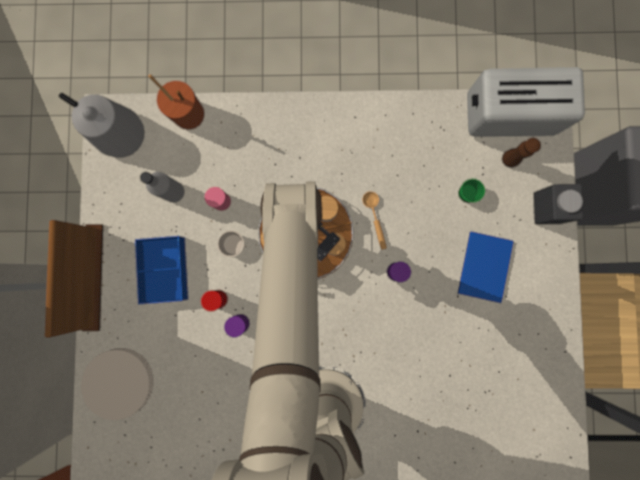

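```bash
python3 - <<'E'
from plant import *
from h import *
c=camera("side");np.set_printoptions(precision=4,suppress=True)
f=lambda x,y:(225+(x+.5)/4-.5,165+(y+.5)/4-.5)
C=np.array([.507,.0560])
for k,p,z in(("brM",(113,416),.073),("outer",(105,420),.073),("inner",(123,412),.073),("o1",(92,407),.073),("o2",(118,433),.073),("sq",(198,320),.116),("low",(473,303),.087),("r1",(376,352),.116),("r2",(196,221),.116)):
    P=at(c,f(*p),z);d=P[:2]-C;print(k,P,np.hypot(*d),np.degrees(np.arctan2(d[1],d[0])))
E
```

```text
brM [0.3597 0.0732 0.073 ] 0.14830316742941285 173.34580488705728
outer [0.3541 0.0735 0.073 ] 0.1539111411636099 173.46695933533178
inner [0.3661 0.0721 0.073 ] 0.14176978110702576 173.49921541409523
o1 [0.3564 0.0882 0.073 ] 0.15396304407401087 167.91940458881808
o2 [0.3518 0.059  0.073 ] 0.155267116622563 178.88297314106694
sq [0.4178 0.0631 0.116 ] 0.0894549002767367 175.46684072348674
low [ 0.5715 -0.0077  0.087 ] 0.0906210525456694 -44.664988828383606
r1 [ 0.468  -0.0304  0.116 ] 0.0948392096225037 -114.28133362530701
r2 [0.4851 0.1425 0.116 ] 0.08923071242773696 104.2052619903912
```

```bash
python3 -m creep '[[[0,0,0,0,0.02,0,0],[0,0,0,0,0.035,0,0],[0,0,0,0,0.035,0,0],[0,0,0,0,0.035,0,0],[0,0,0,0,0.035,0,0],[0,0,0,0,0.035,0,0],[0,0,0,0,0.035,0,0],[0,0,0,0,0.035,0,0]]]' 20
for i in 1 2 3; do python3 -m creep '[[[0,0,0,0,0,0,0],[0,0,0,0,0,0,0],[0,0,0,0,0,0,0],[0,0,0,0,0,0,0],[0,0,0,0,0,0,0],[0,0,0,0,0,0,0],[0,0,0,0,0,0,0],[0,0,0,0,0,0,0]]]' 20; done
python3 - <<'E'
from plant import *
from h import *
c=camera("side")
cv2.imwrite("pics/side3c.png",cv2.resize(c["pixels"][165:305,225:385],None,fx=5,fy=4*1.25,interpolation=cv2.INTER_CUBIC)[:600])
s=get_state();print(s['joint_positions'],s['qvel'].round(3))
E
```

```text
time_s: 7.0
eef_pos: [0.5066, 0.0562, 0.1696]
orientation: [[-0.001, -0.692, -0.722], [-0.001, -0.722, 0.692], [-1.0, 0.001, 0.0]]
ft_force: [-1.8, -5.1, 2.3]
finger_gap: 0.15
time_s: 7.8
eef_pos: [0.5066, 0.0562, 0.1696]
orientation: [[-0.001, -0.692, -0.722], [-0.001, -0.722, 0.692], [-1.0, 0.001, 0.0]]
ft_force: [-3.2, -4.2, 1.3]
finger_gap: 0.151
time_s: 8.6
eef_pos: [0.5066, 0.0562, 0.1697]
orientation: [[-0.001, -0.692, -0.722], [-0.001, -0.722, 0.692], [-1.0, 0.001, 0.0]]
ft_force: [-2.6, -4.5, 1.6]
finger_gap: 0.154
time_s: 9.4
eef_pos: [0.5067, 0.0562, 0.1697]
orientation: [[-0.001, -0.692, -0.722], [-0.001, -0.722, 0.692], [-1.0, 0.001, 0.0]]
ft_force: [-2.5, -5.1, 1.9]
finger_gap: 0.15
[-0.47765543  0.30251811  0.37111007  1.97567423 -0.13887238  0.88845606
 -2.36919312] [-0.    -0.001  0.001 -0.    -0.001 -0.001 -0.003]
```

View pics/side3c.png

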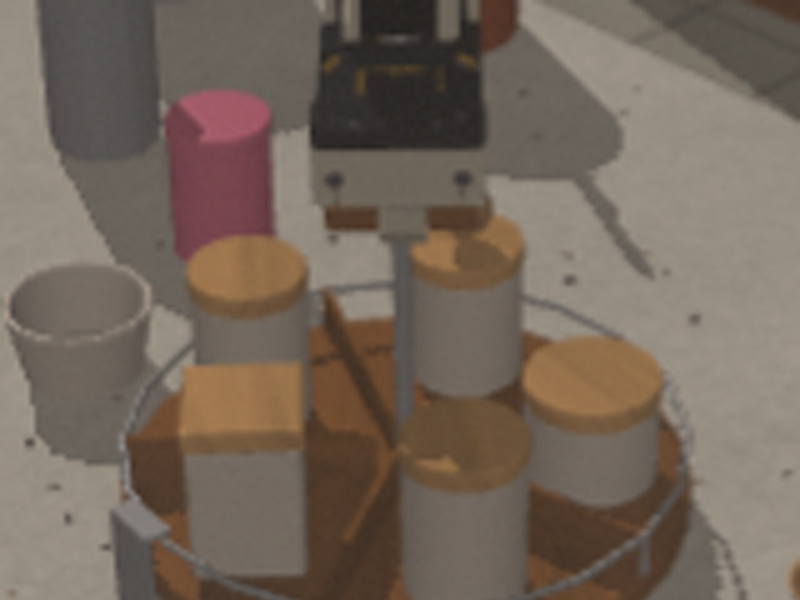

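```bash
for i in 1 2; do python3 -m creep '[[[0,0,0,0,-0.03,0,0],[0,0,0,0,-0.09,0,0],[0,0,0,0,-0.16,0,0],[0,0,0,0,-0.24,0,0],[0,0,0,0,-0.32,0,0],[0,0,0,0,-0.40,0,0],[0,0,0,0,-0.46,0,0],[0,0,0,0,-0.50,0,0]]]' 20; done;  python3 -c "
from plant import *;s=get_state();print(s['joint_positions'],s['ft_force'],s['torque'])"
```

```text
time_s: 10.25
eef_pos: [0.5069, 0.0567, 0.1696]
orientation: [[-0.0, -0.259, -0.966], [-0.0, -0.966, 0.259], [-1.0, 0.0, 0.0]]
ft_force: [-1.1, -4.4, 0.0]
finger_gap: 0.152
time_s: 11.05
eef_pos: [0.5069, 0.0572, 0.1697]
orientation: [[-0.0, 0.237, -0.972], [0.0, -0.972, -0.237], [-1.0, -0.0, 0.0]]
ft_force: [-1.3, -1.8, 0.8]
finger_gap: 0.154
[-0.32530438  0.29214077  0.18854453  1.97032292 -0.07017476  0.88536584
 -1.43183475] [-1.31982786 -1.76908535  0.76291087] [-0.59607358  0.35046205 -0.19617842]
```

```bash
for i in 1 2; do python3 -m creep '[[[0,0,0,0,-0.03,0,0],[0,0,0,0,-0.09,0,0],[0,0,0,0,-0.16,0,0],[0,0,0,0,-0.24,0,0],[0,0,0,0,-0.32,0,0],[0,0,0,0,-0.40,0,0],[0,0,0,0,-0.46,0,0],[0,0,0,0,-0.50,0,0]]]' 20; done;  python3 -m creep '[[[0,0,0,0,-0.03,0,0],[0,0,0,0,-0.09,0,0],[0,0,0,0,-0.16,0,0],[0,0,0,0,-0.24,0,0],[0,0,0,0,-0.32,0,0],[0,0,0,0,-0.40,0,0],[0,0,0,0,-0.45,0,0],[0,0,0,0,-0.47,0,0]]]' 20
python3 - <<'E'
from plant import *
from h import *
s=get_state();print(s['joint_positions'],s['ft_force'],s['torque'])
c=camera("side")
cv2.imwrite("pics/side4c.png",cv2.resize(c["pixels"][180:300,225:385],None,fx=5,fy=5,interpolation=cv2.INTER_CUBIC))
cv2.imwrite("pics/wrist4.png",camera("wrist")["pixels"])
E
```

```text
time_s: 11.85
eef_pos: [0.5067, 0.0577, 0.1697]
orientation: [[-0.001, 0.674, -0.739], [0.001, -0.739, -0.674], [-1.0, -0.001, -0.0]]
ft_force: [-3.0, -2.2, 0.4]
finger_gap: 0.156
time_s: 12.65
eef_pos: [0.5062, 0.058, 0.1697]
orientation: [[-0.001, 0.946, -0.325], [0.001, -0.325, -0.946], [-1.0, -0.002, -0.0]]
ft_force: [-3.9, 0.9, 1.6]
finger_gap: 0.151
time_s: 13.45
eef_pos: [0.5056, 0.058, 0.1696]
orientation: [[-0.002, 0.99, 0.138], [0.001, 0.139, -0.99], [-1.0, -0.002, -0.001]]
ft_force: [-6.4, 0.5, 4.2]
finger_gap: 0.154
[-0.1100046   0.29134076 -0.06577932  1.96386634  0.02266975  0.889384
 -0.04839623] [-6.43093404  0.53656633  4.15973828] [ 0.03827498  1.09331781 -0.15473901]
```

View pics/side4c.png

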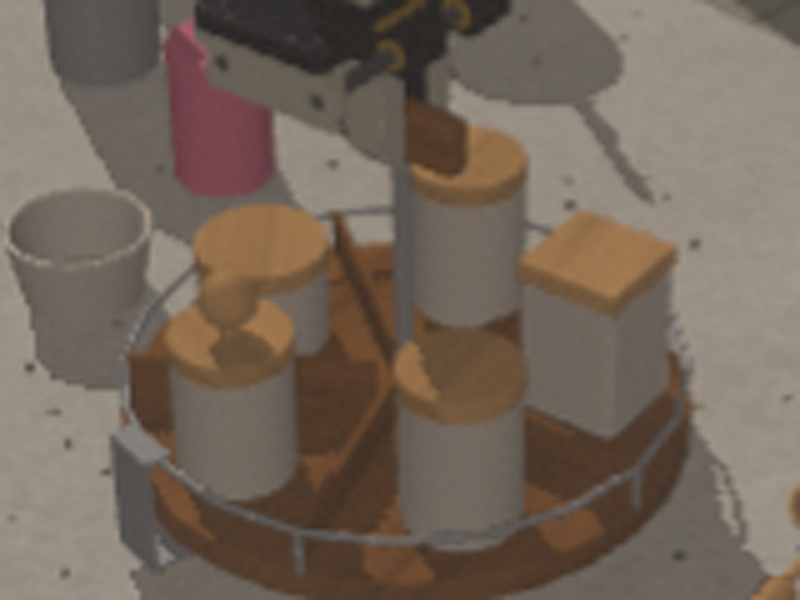

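View pics/wrist4.png

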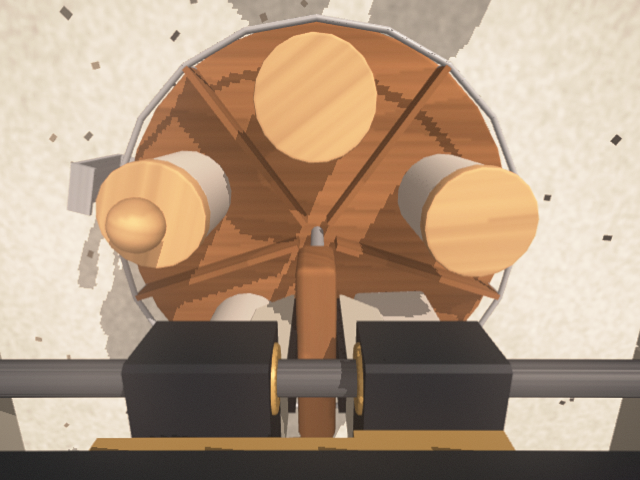

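```bash
cat > m.py <<'E'
from plant import *
from h import *
C=np.array([.507,.0565])
f=lambda x,y:(225+(x+.5)/5-.5,180+(y+.5)/5-.5)
cs,cw=camera("side"),camera("wrist")
for k,c,p,z in(("s lid",cs,f(231,340),.108),("s ball",cs,f(229,300),.126),("s brk",cs,f(140,445),.073),("w ball",cw,(135,226),.126),("w lid",cw,(152,214),.108),("w brk",cw,(81,187),.073),("w sqr-low",cw,(315,97),.087),("w r",cw,(481,220),.116)):
    P=at(c,p,z);d=P[:2]-C;print(k,P.round(4),np.hypot(*d).round(4),np.degrees(np.arctan2(d[1],d[0])).round(1))
E
python3 m.py
```

```text
s lid [0.4118 0.0684 0.108 ] 0.0959 172.9
s ball [0.4159 0.073  0.126 ] 0.0926 169.7
s brk [0.3593 0.0737 0.073 ] 0.1487 173.4
w ball [0.4113 0.0736 0.126 ] 0.0973 169.9
w lid [0.4129 0.0758 0.108 ] 0.0961 168.4
w brk [0.3566 0.0768 0.073 ] 0.1518 172.3
w sqr-low [0.4917 0.1475 0.087 ] 0.0923 99.6
w r [0.5858 0.0984 0.116 ] 0.0893 28.0
```

```bash
python3 -m creep '[[[0,0,0,0,-0.02,0,0],[0,0,0,0,-0.04,0,0],[0,0,0,0,-0.04,0,0],[0,0,0,0,-0.04,0,0],[0,0,0,0,-0.04,0,0],[0,0,0,0,-0.04,0,0],[0,0,0,0,-0.04,0,0],[0,0,0,0,-0.04,0,0]]]' 20
python3 - <<'E'
from plant import *
from h import *
s=get_state();print(s['ft_force'],s['finger_gap'],s['qvel'].round(3))
c=camera("side")
a=cv2.resize(c["pixels"][180:300,225:385],None,fx=5,fy=5,interpolation=cv2.INTER_CUBIC)
w=camera("wrist")["pixels"][100:300,40:320]
cv2.imwrite("pics/s5.png",a);cv2.imwrite("pics/w5.png",cv2.resize(w,None,fx=2.5,fy=2.5))
E
```

```text
time_s: 14.45
eef_pos: [0.5056, 0.0581, 0.1696]
orientation: [[-0.002, 0.984, 0.176], [0.001, 0.176, -0.984], [-1.0, -0.002, -0.001]]
ft_force: [-7.0, 0.9, 5.0]
finger_gap: 0.147
[-6.99733961  0.92853937  5.00465605] 0.14733445191990036 [-0.    -0.    -0.     0.     0.001  0.001 -0.002]
```

View pics/s5.png

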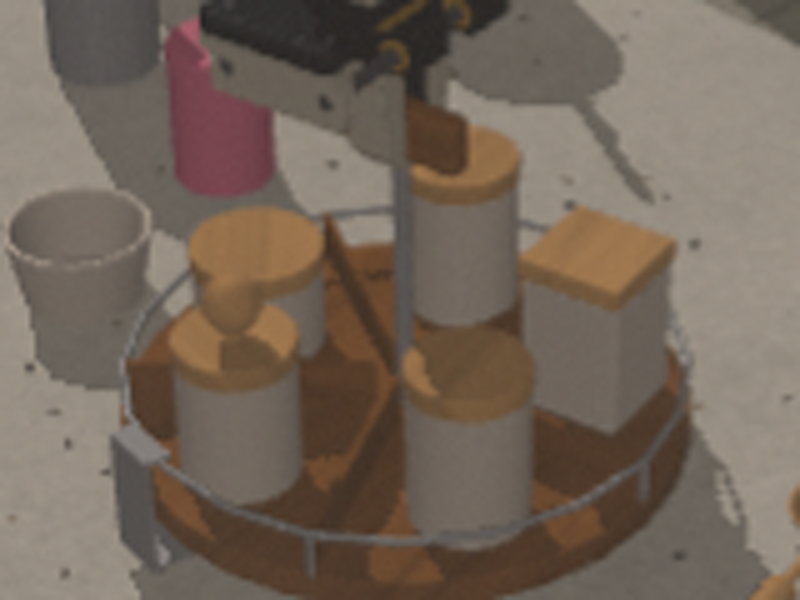

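View pics/w5.png

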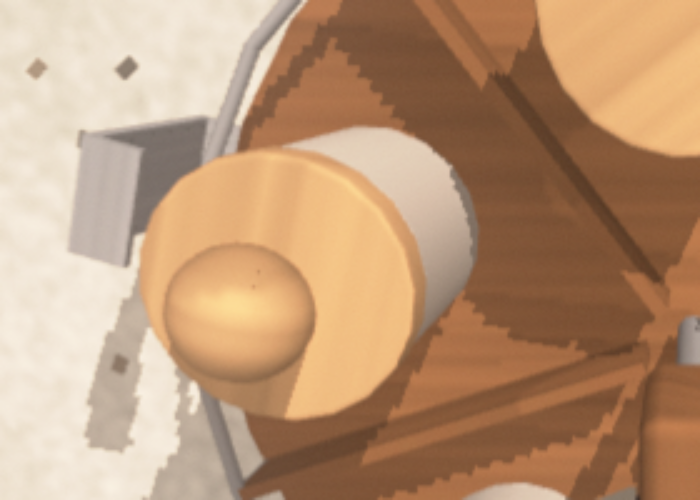

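```bash
sed -i 's/231,340/235,342/;s/229,300/232,304/;s/(81,187)/(82.5,179)/;s/152,214/151.6,213.6/' m.py; python3 m.py
```

```text
s lid [0.4121 0.0659 0.108 ] 0.0954 174.4
s ball [0.4148 0.0696 0.126 ] 0.0932 171.9
s brk [0.3593 0.0737 0.073 ] 0.1487 173.4
w ball [0.4107 0.0698 0.126 ] 0.0973 172.1
w lid [0.412  0.0723 0.108 ] 0.0963 170.6
w brk [0.3568 0.076  0.073 ] 0.1515 172.6
w sqr-low [0.4881 0.1469 0.087 ] 0.0923 101.8
w r [0.5841 0.1016 0.116 ] 0.0893 30.3
```

```bash
python3 -c "
from plant import *
print(close_job());s=get_state();print(s['time_s'],s['finger_gap'])"
```

```text
the job is handed in; nothing more can be done
None
the job is handed in; nothing more can be done
```

I turned the carousel about 51° clockwise by its handle and held the square jar still at the bracket for at least 2.4 s. I then turned it about 146° anticlockwise to bring the knob jar to the bracket. I handed the job in at about 14.6 s, still gripping the handle at the 20 N setting. No verdict was reported.

**Square jar stop:** The first measurement put the jar about 2° past the bracket's centre line (bracket about 173.4°). I corrected by 2°. I checked the result in the side picture by comparing pixels rather than recalculating, and the jar sat at about 173.5°.

**Knob jar, last check:** The estimates of the knob jar's angle ranged from 170.6° to 174.4°, averaging about 172°. The bracket read 172.6° to 173.4°. That is roughly 1–3 mm off sideways against the 15 mm allowed. The two cameras disagreed by a few degrees on the lid centre, which is about 6 mm at most.

**Everything else:** In the last side view all five jars stood upright and the arm was still. The finger opening was about 14 mm, which matches the bar's thickness, and I saw no contact with the jars. I last saw all the other things on the bench in the top view partway through, and nothing had moved. I did not check them again at the end.

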